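# Open the push-and-turn tub of crate-wash tablets

### The job

Crates are due for washing: open the square tub of sanitising tablets that stands in the bench rack. Press its safety cap down against the spring, twist it anticlockwise (seen from above) while it is down until it comes free, then lift it clear and finish still gripping it, level and steady about 10 cm above the open neck of the tub. Leave the tub seated in its pocket of the rack and do not disturb the other things on the bench.

Things in the scene. Friction and masses are not known exactly. Their poses are not given: they have to be found in the camera images.
- tub: The container to open: white plastic, square body 68 x 68 mm and 90 mm high, round shoulder to 93.5 mm, open round neck of 38 mm diameter (48 mm over its lugs) to 119 mm; 0.35 to 0.65 kg. Loose, with 1.5 mm play each side, in one of the rack's two pockets (left or right varies), which keeps it from turning. Origin: centre of its underside; z up its axis.
- neck (a point): Centre of the tub's round mouth, 119 mm above the tub's underside.
- cap: The tub's safety cap: round, ribbed, light grey plastic, 56 mm diameter, 32 mm high, 35 g, locked on the neck at the start by three lugs inside it that sit under hooked lugs of the neck. Origin: centre of its lower rim, 100 mm above the tub's underside while locked; z up; its x axis lies along the tub's x while locked. It comes off when turned 45 to 78 degrees (best 60).
- cap_top (a point): Centre of the cap's flat top, 32 mm above its lower rim. A spring inside holds the cap up: 5 N as it sits, 10 N pressed 4 mm, 13 N at the end of its 6.5 mm travel. Not pressed, it will not turn; 4.5 mm down or more it turns anticlockwise (seen from above) to a stop at 80 degrees; clockwise is blocked.
- rack: Stainless bench rack, bolted down: base plate 116 x 310 x 4 mm and two square pockets side by side, 71 mm wide inside, walls 3 mm thick reaching 54 mm above the bench, centred 70 mm either side of the middle along its y axis. Origin: centre of its underside; its long side is along its y. Position and yaw vary.
- jar: Bystander: round white jar with a plain smooth lid, 66 mm diameter, 106 mm high, in the other pocket of the rack. Origin: centre of its underside.
- culture: Bystander: brown cultivation bottle with a cluster of orange mushrooms on top, 86 mm diameter (cluster 115 mm), about 195 mm high, standing on the bench to the left. Origin: centre of its underside.
- jug: Bystander: clear plastic measuring mug with a side handle, 90 mm diameter, 110 mm high, standing on the bench to the right. Origin: centre of its underside.

How it is judged (in metres and radians):
On the way, in this order (a step that is already met when the one before it is completed fails the run):
1. the cap is pressed down at least 2.5 mm against its spring, not yet turned (z of cap in the frame of tub below 0.0975 m and angle between the x axis of cap and the x axis of tub, either way round below 0.3 rad), for 0.02 s.
2. kept down, the cap is twisted past its locking teeth (z of cap in the frame of tub below 0.098 m and angle between the x axis of cap and the x axis of tub, either way round above 0.4 rad), for 0.04 s.
At the end, for the whole second after the job is handed in: The cap is held in the fingers, level, still and free of the tub, its lower rim 45 to 180 mm above the open neck and within 40 mm of its axis; the tub stands upright and seated in its pocket, not touched; the three bystanders are within 30 mm of where they were (z of cap in the frame of tub between 0.164 and 0.3 m and horizontal distance between cap and neck below 0.04 m and angle between cap's own z axis and vertical below 0.2 rad and contact force between cap and the fingers above 2 N and contact force between cap and tub below 0.1 N and linear speed of cap below 0.03 m/s and z of tub in the frame of rack below 0.007 m and angle between tub's own z axis and vertical below 0.08 rad and distance of tub from where it was at the start of the episode below 0.01 m and contact force between tub and the fingers below 0.1 N and distance of each of jar, culture, jug from where it was at the start of the episode below 0.03 m); the arm keeps its last pose, push and grip.
It fails at once if the tub is pulled up out of its pocket (z of tub in the frame of rack above 0.024 m).
It fails at once if a bystander is knocked over (angle between any of jar, culture, jug's own z axis and vertical above 0.4 rad).
It fails at once if a bystander is pushed away (distance of any of jar, culture, jug from where it was at the start of the episode above 0.03 m).
It also fails if it takes over 35 s, if anything falls off the work surface, if the arm or the gripper's body presses on something with over 40 N, if the wrist force passes 120 N, or if a joint passes its speed limit or range.

### The arm

A 6-joint arm with a two-finger parallel gripper is mounted at the origin on the work surface. World frame = base frame: x ahead of the robot, y to its left, z up, the work surface at z = 0. Lengths are in mm, angles in rad, forces in N, time in s.
With the tool pointing down it reaches from about 275 to 750 mm from the base axis. Payload 10.2 kg.
Tool frame: the origin (TCP) lies on the centre line of the jaws, within the pads' length; the fingertips stand 17 mm ahead of it and the grasp point (between the pads) lies 2 mm behind it (ctrl.tip_extent is the distance from the TCP to the fingertips, in mm); z points along the fingers, y is the line along which they close (so a half turn about z gives the same grasp; the last joint's range is limited). The gripper opens to 85 mm and grips with 20 to 120 N. Pads are 22 mm wide; open, the fingers measure 114 mm over their backs; the gripper's body (76 mm by 85 mm) begins 54 mm behind the grasp point. The pads swing forward as they close: fully open they stand 13 mm farther back than shut.
Start: joints at [1.035, 0.313, 1.498, -0, 1.331, -0.223], TCP at [161.568, 499.527, 248.294] pointing down, gripper open.
Joint ranges: [-2.94, 2.94], [-0.97, 2.17], [0.19, 2.56], [-1.23, 4.37], [0.02, 3.11], [-2.88, 2.88]. Speed limits (rad/s): [2.39, 2.39, 3.01, 3.14, 3.14, 3.14].

### API

Orientations are given as a unit quaternion [w, x, y, z].
In Python, from rig import sensors, capture, ctrl, cut_out, place_of gives the robot as it stands.
- The arm moves only by the shell command python3 -m jog 'ROWS' [FORCE]. ROWS is JSON, a list of rows, each a list of 3 entries, a list of its own where there are three numbers: the shift along the world's x, y, z in mm, then the turn, a rotation vector about the world's x, y, z in degrees, then the closure, from 0 (fully open) to 1 (shut). A call has exactly 8 rows; each row is the pose to reach, as a shift and turn from the pose commanded when the call began; what a row does not reach only later rows make up. A row lasts 1/12 s, in which the tool goes at most 41.7 mm and 7.16 degrees, less where a joint would pass 70% of its speed; a pose out of reach is approached as far as the arm can. A call with a gripper value outside its range is refused whole. The fingers move at their own pace and stop on an object; FORCE is the grip in N (left out, the last holds). Time passes only in rows, so rows that repeat a pose let the fingers close, or fill a call up. It gives the time, the measured TCP pose, the force and the opening at its end, in the units of the state.
- sensors.sense(): the state, without advancing time (a new reading comes with each control period).
- capture(name): name is "scene" or "top" or "wrist"; returns a dict with "color" (480x640x3 uint8, blue, green, red), "z_map" (480x640 float32, mm along the optical axis (not along the pixel's ray), 0 where there is no reading), "camera_matrix" (3x3 intrinsics, pixels), "R" (3x3) and "t" (3): a world point X has camera coordinates R X + t. Camera axes: x right, y down, z forward; pixel columns grow to the right and rows downward; lengths in mm; the calibration is good to about 2 mm. A picture is of the moment at which its call begins.
- ctrl.finish_job(): hands the job in, once; it reports no verdict.
Trained networks look in a picture, given as the dict that the camera call returned (one of the last four; its "shot" number tells which), for a name from the list of things; names that differ only in an ending like _2 or _b are one class to them, and where a whole thing is asked for, a point or a joint stands for the part that bears it (a point fixed in the world has none). Each returns a list of dicts, best first, with "p" (0 to 1); they miss things now and then, are a little off and sometimes report something else, mostly with a low value. They report only what shows in the picture. A call takes as long as a camera call.
- cut_out(picture, query): "region" (480x640 bool, what is visible of it) and "box" ([left, top, right, bottom] in pixels, round what is visible of it).
- place_of(picture, query): "centre" ([row, column] in pixels: a listed point, or the origin of a listed thing).
The state is a dict: "time_s": time; "joints": joint angles; "dq": joint speeds; "tau": joint torques, N m; "eef_pos": TCP position; "ee_rot": TCP orientation; "force": force on the tool from outside, world axes, zero at the start; "wrist_torque": the same for the moment, N m; "grip_width": opening from 0.0 (shut) to 1.0 (fully open).
Only numpy, scipy, OpenCV 4.12 (cv2) and the standard library are available. Lean on these libraries where they do the work, as an engineer would, in place of code of your own. Each camera call takes 0.05 s, during which the arm holds its last target. There are 200 camera calls.

## Working session

There is one attempt and no reset: what is moved stays moved. The work goes in short steps, Python scripts to look and compute and a shell command to move; the robot and the scene stay as the last step left them, time stands still between calls to the robot, and variables do not carry over. Pictures are saved under pics/ and viewed, on a budget of 10 in all, crops included, one or two more only if the job needs it, and the job is handed in when it is done.

```bash
mkdir -p pics; cat > h.py <<'E'
import numpy as np, cv2
from rig import sensors, capture, ctrl, cut_out, place_of
def world(p,rc,z=None):
    r,c=rc; K=p["camera_matrix"]; R=np.array(p["R"]); t=np.array(p["t"])
    ray=np.linalg.inv(K)@[c,r,1.]
    o=-R.T@t; d=R.T@ray
    return o,d
def cloud(p,m):
    v,u=np.nonzero(m&(p["z_map"]>0)); z=p["z_map"][v,u]
    x=np.linalg.inv(p["camera_matrix"])@np.array([u*z,v*z,z])
    return (np.array(p["R"]).T@(x-np.array(p["t"])[:,None])).T
def tri(a,b):
    (o1,d1),(o2,d2)=a,b; d1=d1/np.linalg.norm(d1); d2=d2/np.linalg.norm(d2)
    s=np.linalg.lstsq(np.c_[d1,-d2],o2-o1,rcond=None)[0]
    p,q=o1+s[0]*d1,o2+s[1]*d2
    return (p+q)/2,np.linalg.norm(p-q)
E
cat > a.py <<'E'
from h import *
P={n:capture(n) for n in("scene","top","wrist")}
cv2.imwrite("pics/a.png",cv2.resize(np.vstack([np.hstack([P["scene"]["color"],P["top"]["color"]])]),(800,300)))
np.set_printoptions(precision=1,suppress=True)
print(sensors.sense())
for q in("cap_top","cap","tub","rack","jar","culture","jug"):
    rays={}
    for n,p in P.items():
        r=place_of(p,q)[:2]
        if r and r[0]["p"]>.3:
            rays[n]=world(p,r[0]["centre"])
        print(q,n,[(x["centre"],round(x["p"],2)) for x in r])
        s=cut_out(p,q)
        if s and s[0]["p"]>.3:
            c=cloud(p,s[0]["region"]);
            if len(c): print("   seg",round(s[0]["p"],2),s[0]["box"],np.percentile(c,[2,50,98],axis=0))
    k=list(rays)
    for i in range(len(k)):
        for j in range(i): print("   tri",k[i],k[j],*tri(rays[k[i]],rays[k[j]]))
E
python3 a.py
```

```text
{'time_s': 0.15, 'joints': array([ 1. ,  0.3,  1.5,  0. ,  1.3, -0.2]), 'dq': array([ 0., -0., -0.,  0.,  0.,  0.]), 'tau': array([  0. , -41.2, -26. ,  -0. ,   0. ,   0. ]), 'eef_pos': array([161.5, 499.4, 247.9]), 'ee_rot': array([-0. ,  0.2,  1. , -0. ]), 'force': array([ 0.1, -0.3,  0.5]), 'wrist_torque': array([ 0., -0.,  0.]), 'grip_width': 1.0024592960802547}
cap_top scene [([215.8, 398.5], 0.72), ([251.0, 334.0], 0.57)]
   seg 0.81 [381.4, 213.5, 409.0, 235.4] [[504.8 148.  107.7]
 [540.  173.5 134.1]
 [553.9 199.2 137.6]]
cap_top top [([248.2, 258.5], 0.85)]
   seg 0.81 [251.2, 236.4, 274.0, 259.2] [[497.4 147.3 105. ]
 [522.4 172.4 135.7]
 [549.3 199.  143.8]]
cap_top wrist []
   tri top scene [516.3 177.5 135.2] 3.5298398992374254
cap scene [([223.0, 392.3], 0.89)]
   seg 0.64 [382.8, 209.5, 412.5, 236.4] [[505.4 149.3 108.1]
 [540.  175.5 134.1]
 [553.9 200.6 137.6]]
cap top [([247.4, 256.8], 0.94)]
   seg 0.75 [246.0, 235.3, 272.8, 261.2] [[497.4 147.1 105. ]
 [522.9 172.5 135.7]
 [549.9 199.  143.8]]
cap wrist []
   tri top scene [521.  174.6 119.6] 13.875888899152013
t
[... 802 characters left out ...]
505.0], 0.83)]
   seg 0.72 [485.0, 193.4, 553.0, 286.9] [[493.7 380.9   0.7]
 [558.8 411.6 119.4]
 [576.9 467.6 189.5]]
culture top [([254.2, 171.1], 0.93)]
   seg 0.71 [134.6, 221.5, 187.6, 269.4] [[487.1 378.4  19.3]
 [519.6 408.8 174.1]
 [570.7 463.8 193.8]]
culture wrist []
   tri top scene [531.2 424.1  -5.3] 7.157096436535064
jug scene [([242.7, 141.7], 0.9)]
   seg 0.62 [108.3, 199.5, 160.6, 257.1] [[ 452.6 -468.5   -0.3]
 [ 521.6 -420.7   70.7]
 [ 568.5 -380.7  109.5]]
jug top [([258.8, 497.3], 0.79)]
   seg 0.67 [479.3, 225.6, 528.5, 280.0] [[ 449.9 -468.3   -1.2]
 [ 499.8 -438.2   48.5]
 [ 562.2 -381.8  112.8]]
jug wrist []
   tri top scene [ 498.4 -425.7    5.5] 6.7315007396777125
```

View pics/a.png

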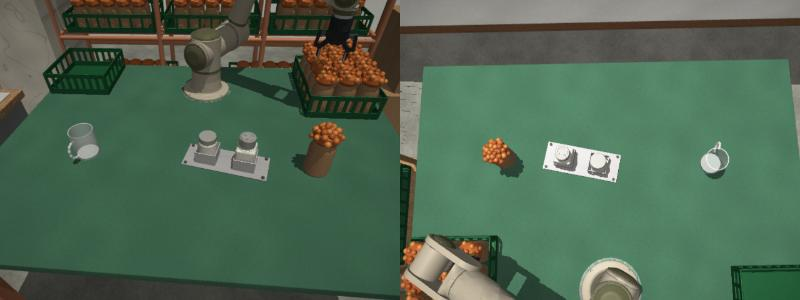

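```bash
python3 -m jog '[[[30,-27,10],[0,0,0],0],[[60,-54,20],[0,0,0],0],[[90,-81,30],[0,0,0],0],[[120,-108,40],[0,0,0],0],[[150,-135,40],[0,0,0],0],[[180,-163,40],[0,0,0],0],[[210,-190,40],[0,0,0],0],[[240,-217,40],[0,0,0],0]]' && python3 -m jog '[[[30,-27,0],[0,0,0],0],[[60,-54,0],[0,0,0],0],[[90,-81,0],[0,0,0],0],[[120,-108,0],[0,0,0],0],[[120,-108,0],[0,0,0],0],[[120,-108,0],[0,0,0],0],[[120,-108,0],[0,0,0],0],[[120,-108,0],[0,0,0],0]]'
cat > b.py <<'E'
from h import *
import sys
np.set_printoptions(precision=1,suppress=True)
p=capture("wrist"); cv2.imwrite("pics/%s.png"%sys.argv[1],p["color"])
s=sensors.sense(); print(s["eef_pos"],s["ee_rot"].round(3),s["joints"].round(2),ctrl.tip_extent)
print("cam",-np.array(p["R"]).T@p["t"])
for q in("cap_top","cap","tub"):
    r=place_of(p,q)[:2]
    for x in r:
        o,d=world(p,x["centre"]); z=136 if q=="cap_top" else 104 if q=="cap" else 4
        print(q,x["centre"],round(x["p"],2),o+d*(z-o[2])/d[2])
    g=cut_out(p,q)
    if g:
        c=cloud(p,g[0]["region"]); print(g[0]["p"],g[0]["box"],np.percentile(c,[2,50,98],axis=0))
        if q=="cap": 
            t=c[c[:,2]>np.percentile(c[:,2],90)-4]; print("top pts",len(t),t[:,2].mean(),cv2.minEnclosingCircle(t[:,:2].astype(np.float32)))
        if q=="tub":
            t=c[(c[:,2]>88)&(c[:,2]<99)]; 
            if len(t)>20: print("square",cv2.minAreaRect(t[:,:2].astype(np.float32)))
E
python3 b.py w1
```

```text
time_s: 2.92
eef_pos: [402.7, 280.9, 288.5]
ee_rot: [0.0, 0.156, 0.988, 0.0]
force: [0.4, 1.0, -0.9]
grip_width: 1.002
time_s: 3.58
eef_pos: [520.8, 175.4, 288.5]
ee_rot: [0.0, 0.155, 0.988, 0.0]
force: [0.2, -0.1, 0.2]
grip_width: 0.998
[520.8 175.5 288.6] [0.  0.2 1.  0. ] [ 0.1  0.3  1.4  0.   1.4 -1.1] 17.0
cam [459.  195.5 415.5]
cap_top [231.0, 332.6] 0.67 [526.  175.8 136. ]
0.86 [289.3, 180.8, 377.2, 268.7] [[498.6 151.  113.5]
 [523.1 177.  137.3]
 [550.4 202.  139. ]]
cap [220.9, 331.0] 0.78 [525.8 174.8 104. ]
0.8 [290.1, 183.5, 376.3, 269.2] [[498.7 151.2 116.2]
 [523.2 177.1 137.3]
 [550.4 202.2 139. ]]
top pts 5074 137.38455578512833 ((525.5944213867188, 176.32672119140625), 28.75320816040039)
0.92 [289.4, 160.8, 380.9, 259.3] [[487.8 141.3  41.9]
 [499.3 187.4  93.6]
 [559.7 212.9 108.5]]
square ((525.734619140625, 176.2210235595703), (68.67432403564453, 68.53507232666016), 77.92208862304688)
```

View pics/w1.png

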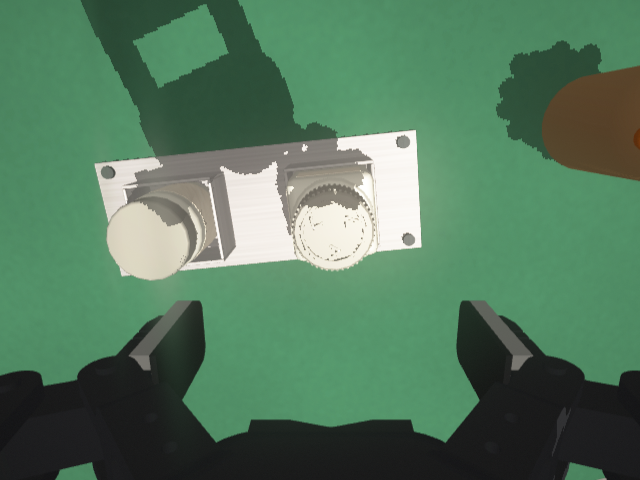

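```bash
python3 -m jog '[[[5,1,-25],[0,0,0],0],[[5,1,-50],[0,0,0],0],[[5,1,-75],[0,0,0],0],[[5,1,-100],[0,0,0],0],[[5,1,-120],[0,0,0],0],[[5,1,-130],[0,0,0],0],[[5,1,-130],[0,0,0],0],[[5,1,-130],[0,0,0],0]]' && python3 b.py w2
```

```text
time_s: 4.6
eef_pos: [526.9, 175.6, 159.0]
ee_rot: [0.0, 0.156, 0.988, 0.0]
force: [0.6, 0.6, 0.3]
grip_width: 1.001
[527.2 175.7 159.6] [0.  0.2 1.  0. ] [ 0.1  0.5  1.5  0.   1.1 -1.1] 17.0
cam [465.  195.8 285.9]
cap_top [299.9, 330.4] 0.85 [526.6 176.  136. ]
0.73 [256.7, 208.8, 406.7, 364.7] [[498.3 151.5 113.8]
 [521.5 177.5 137.3]
 [549.7 202.  138.8]]
cap [272.1, 328.5] 0.86 [526.5 175.2 104. ]
0.98 [253.8, 210.1, 407.0, 362.9] [[498.3 151.2 111.5]
 [521.5 177.5 137.3]
 [550.  202.2 138.8]]
top pts 15517 137.39434979018503 ((525.7401733398438, 175.99610900878906), 29.02091407775879)
tub [221.4, 330.4] 0.96 [525.8 176.4   4. ]
0.65 [255.4, 174.3, 400.5, 265.1] [[487.7 147.5  46.7]
 [497.9 184.8  93.7]
 [526.6 212.4  99.6]]
square ((508.932373046875, 180.74032592773438), (71.4088363647461, 38.48128890991211), 71.03993225097656)
```

View pics/w2.png

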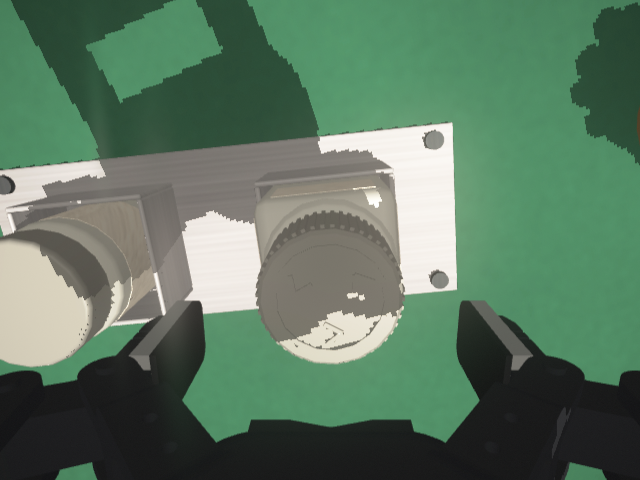

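```bash
python3 -m jog '[[[-1,0,-10],[0,0,0],0],[[-1,0,-20],[0,0,0],0],[[-1,0,-30],[0,0,0],0],[[-1,0,-34],[0,0,0],0],[[-1,0,-34],[0,0,0],0],[[-1,0,-34],[0,0,0],0.3],[[-1,0,-34],[0,0,0],0.6],[[-1,0,-34],[0,0,0],1]]' 70 && python3 -m jog '[[[0,0,0],[0,0,0],1],[[0,0,0],[0,0,0],1],[[0,0,0],[0,0,0],1],[[0,0,0],[0,0,0],1],[[0,0,0],[0,0,0],1],[[0,0,0],[0,0,0],1],[[0,0,0],[0,0,0],1],[[0,0,0],[0,0,0],1]]' && python3 b.py w3
```

```text
time_s: 5.62
eef_pos: [525.9, 175.6, 124.8]
ee_rot: [0.001, 0.156, 0.988, 0.0]
force: [-2.1, 0.2, 5.4]
grip_width: 0.634
time_s: 6.28
eef_pos: [525.9, 175.6, 124.9]
ee_rot: [0.001, 0.156, 0.988, 0.0]
force: [-1.7, -0.6, 5.3]
grip_width: 0.641
[525.9 175.6 124.8] [0.  0.2 1.  0. ] [ 0.1  0.5  1.6  0.   1.1 -1.1] 17.0
cam [463.9 195.8 251.8]
cap_top [348.3, 330.1] 0.59 [526.7 175.5 136. ]
0.92 [243.7, 231.9, 422.7, 425.9] [[498.1 152.  112.8]
 [520.3 177.7 136.9]
 [549.2 201.7 138.4]]
cap [308.1, 328.0] 0.57 [527.7 174.4 104. ]
0.89 [240.7, 233.0, 423.5, 423.5] [[498.1 152.2 113.1]
 [520.4 177.8 136.9]
 [549.1 201.6 138.4]]
top pts 23425 137.0174634319021 ((525.551513671875, 176.22169494628906), 28.87354850769043)
tub [234.3, 333.9] 0.82 [525.8 178.4   4. ]
0.87 [243.3, 183.2, 414.8, 288.0] [[487.7 148.4  50. ]
 [497.6 185.3  93.7]
 [524.3 212.1  99.5]]
square ((507.6978759765625, 180.47540283203125), (69.8802719116211, 35.51535415649414), 72.28729248046875)
```

View pics/w3.png

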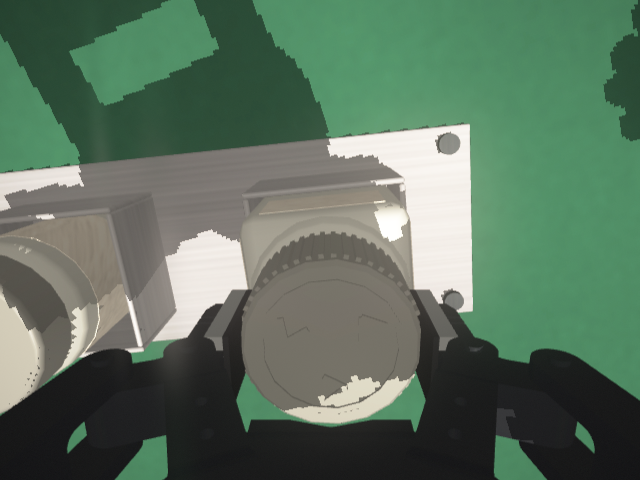

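The cap (about (330,335)) sits squarely between both pads. Next I press it.

```bash
python3 -m jog '[[[0,0,-1],[0,0,0],1],[[0,0,-2],[0,0,0],1],[[0,0,-3],[0,0,0],1],[[0,0,-4],[0,0,0],1],[[0,0,-5],[0,0,0],1],[[0,0,-6],[0,0,0],1],[[0,0,-6],[0,0,0],1],[[0,0,-6],[0,0,0],1]]' 80 && python3 b.py w4
```

```text
time_s: 7.3
eef_pos: [526.0, 175.7, 119.5]
ee_rot: [0.001, 0.156, 0.988, 0.0]
force: [-3.3, 0.9, 11.9]
grip_width: 0.636
[525.9 175.7 119.6] [0.  0.2 1.  0. ] [ 0.1  0.5  1.6  0.   1.1 -1.1] 17.0
cam [464.  195.8 246.4]
cap_top [346.1, 331.5] 0.73 [523.4 177.1 136. ]
0.55 [240.9, 230.8, 424.3, 423.8] [[498.1 151.9 105.7]
 [520.4 177.7 131.6]
 [549.5 201.8 133. ]]
cap [308.3, 327.8] 0.68 [525.5 175.1 104. ]
0.78 [240.7, 233.2, 418.8, 424.8] [[498.1 151.9 105.6]
 [520.4 177.7 131.6]
 [549.6 201.8 133. ]]
top pts 23486 131.65995541527658 ((525.5711059570312, 176.0327911376953), 28.83637809753418)
tub [347.4, 329.7] 0.35 [594.9 153.3   4. ]
0.78 [239.4, 183.2, 416.4, 287.5] [[487.7 148.5  48.2]
 [497.4 185.2  93.5]
 [525.1 212.7  99.5]]
square ((507.27825927734375, 180.91592407226562), (70.75318145751953, 34.8425407409668), 72.02188873291016)
```

The cap is down about 5.7 mm and the spring reads 12 N, which agree. Now the twist.

```bash
python3 -m jog '[[[0,0,-0.5],[0,0,3],1],[[0,0,-0.5],[0,0,8],1],[[0,0,-0.5],[0,0,13],1],[[0,0,-0.5],[0,0,18],1],[[0,0,-0.5],[0,0,23],1],[[0,0,-0.5],[0,0,28],1],[[0,0,-0.5],[0,0,32],1],[[0,0,-0.5],[0,0,32],1]]' && python3 -m jog '[[[0,0,0],[0,0,4],1],[[0,0,0],[0,0,9],1],[[0,0,0],[0,0,14],1],[[0,0,0],[0,0,19],1],[[0,0,0],[0,0,24],1],[[0,0,0],[0,0,29],1],[[0,0,0],[0,0,30],1],[[0,0,0],[0,0,30],1]]' && python3 b.py w5; python3 -c "
from rig import sensors;print(sensors.sense()['wrist_torque'])"
```

```text
time_s: 8.32
eef_pos: [526.8, 175.6, 119.5]
ee_rot: [0.002, -0.124, 0.992, -0.0]
force: [-0.1, 0.4, 11.4]
grip_width: 0.635
time_s: 8.98
eef_pos: [526.8, 175.6, 119.5]
ee_rot: [0.002, -0.376, 0.927, -0.001]
force: [0.5, 0.2, 12.2]
grip_width: 0.634
[526.8 175.6 119.5] [ 0.  -0.4  0.9 -0. ] [ 0.1  0.5  1.6 -0.   1.1 -2.2] 17.0
cam [479.7 130.4 246.3]
cap_top [348.8, 329.4] 0.9 [525.6 174.1 136. ]
0.8 [242.2, 230.3, 424.1, 423.3] [[499.1 148.1 106.5]
 [522.6 171.8 131.5]
 [550.5 199.5 133. ]]
cap [305.7, 329.1] 0.83 [526.4 174.5 104. ]
0.81 [242.6, 231.4, 423.2, 425.7] [[499.1 148.2 106.2]
 [522.6 171.8 131.5]
 [550.5 199.4 133. ]]
top pts 23453 131.636396511595 ((526.7578125, 175.49928283691406), 28.914623260498047)
tub [235.5, 332.7] 0.97 [525.3 175.7   4. ]
0.95 [224.9, 161.4, 438.4, 300.9] [[488.2 138.   42.5]
 [502.5 149.6  93.6]
 [547.7 197.   99.6]]
square ((510.19384765625, 161.3101806640625), (46.15763854980469, 87.34988403320312), 41.008056640625)
[0.04211717 0.09172985 0.060071  ]
```

View pics/w5.png

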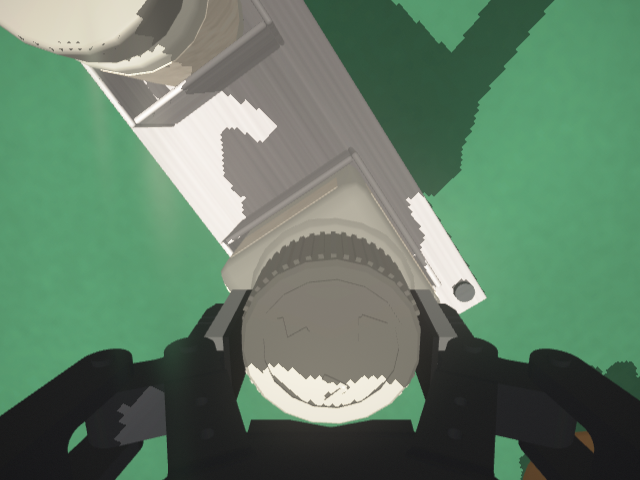

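The marks on the cap sit at the same pixels as before ((290,335), (370,318)), so it turned with the jaws by the full 62°, while the tub stayed square in its pocket. I lift a little and check.

```bash
python3 -m jog '[[[0,0,2],[0,0,0],1],[[0,0,4],[0,0,0],1],[[0,0,6],[0,0,0],1],[[0,0,8],[0,0,0],1],[[0,0,10],[0,0,0],1],[[0,0,12],[0,0,0],1],[[0,0,14],[0,0,0],1],[[0,0,14],[0,0,0],1]]' && python3 b.py w6
```

```text
time_s: 10.0
eef_pos: [525.4, 175.5, 131.8]
ee_rot: [-0.0, -0.375, 0.927, 0.0]
force: [0.3, -0.2, -0.6]
grip_width: 0.634
[525.4 175.5 131.6] [-0.  -0.4  0.9  0. ] [ 0.1  0.5  1.6 -0.   1.1 -2.2] 17.0
cam [478.9 130.4 258.8]
cap_top [343.7, 330.9] 0.9 [527.8 178.  136. ]
0.95 [240.7, 228.4, 421.9, 422.4] [[497.9 148.1 118.5]
 [521.3 171.7 143.8]
 [549.2 199.4 145.3]]
cap [347.8, 330.0] 0.75 [542.1 191.4 104. ]
0.7 [239.7, 231.7, 421.7, 423.2] [[497.9 148.1 119. ]
 [521.4 171.7 143.8]
 [549.2 199.5 145.3]]
top pts 23482 143.90560698356904 ((525.31787109375, 175.40725708007812), 28.946922302246094)
tub [232.4, 334.5] 0.76 [523.5 177.2   4. ]
0.64 [229.4, 165.0, 429.3, 286.7] [[488.1 138.   40.6]
 [503.6 150.1  93.9]
 [549.4 199.6  99.7]]
square ((511.627197265625, 160.3404083251953), (46.15087127685547, 85.99220275878906), 43.9720573425293)
```

It came free: the wrist reads only the cap's weight, and the tub shoulder is still at z≈94. I lift it the rest of the way.

```bash
python3 -m jog '[[[0,0,8],[0,0,0],1],[[0,0,24],[0,0,0],1],[[0,0,40],[0,0,0],1],[[0,0,56],[0,0,0],1],[[0,0,72],[0,0,0],1],[[0,0,88],[0,0,0],1],[[0,0,102],[0,0,0],1],[[0,0,112],[0,0,0],1]]' && python3 -m jog '[[[0,0,0],[0,0,0],1],[[0,0,0],[0,0,0],1],[[0,0,0],[0,0,0],1],[[0,0,0],[0,0,0],1],[[0,0,0],[0,0,0],1],[[0,0,0],[0,0,0],1],[[0,0,0],[0,0,0],1],[[0,0,0],[0,0,0],1]]' && python3 b.py w7; python3 a.py | grep -A3 -E "^(jar|culture|jug|tub) "; python3 - <<'E'
import cv2
from h import *
cv2.imwrite("pics/s.png",capture("scene")["color"][130:350,80:580])
E
```

```text
time_s: 11.02
eef_pos: [525.8, 175.6, 245.8]
ee_rot: [0.001, -0.375, 0.927, -0.0]
force: [-1.0, 0.2, -0.9]
grip_width: 0.634
time_s: 11.68
eef_pos: [525.5, 175.5, 243.7]
ee_rot: [-0.0, -0.375, 0.927, 0.0]
force: [0.3, 0.3, -0.1]
grip_width: 0.638
[525.6 175.5 243.7] [-0.  -0.4  0.9  0. ] [ 0.1  0.4  1.4 -0.   1.4 -2.2] 17.0
cam [479.  130.4 370.6]
cap_top [348.3, 333.9] 0.81 [573.3 224.9 136. ]
0.84 [241.7, 230.7, 423.8, 425.9] [[498.  148.1 229.6]
 [521.5 171.9 255.6]
 [549.6 199.6 257.1]]
cap [305.4, 326.9] 0.56 [566.1 211.6 104. ]
0.6 [239.9, 230.6, 421.3, 420.6] [[498.  148.1 230.5]
 [521.6 171.9 255.6]
 [549.5 199.5 257.1]]
top pts 23478 255.7359120937778 ((525.2406005859375, 175.56646728515625), 28.855104446411133)
tub [200.8, 334.6] 0.9 [522.6 177.9   4. ]
tub [133.8, 279.3] 0.62 [514.  104.5   4. ]
0.66 [269.2, 148.8, 393.6, 248.3] [[489.7 139.2  40.8]
 [512.2 161.3  98.3]
 [552.  208.8 124.8]]
square ((526.0012817382812, 175.79458618164062), (68.8012466430664, 68.68531799316406), 77.92658996582031)
tub scene [([262.9, 392.6], 0.56)]
   seg 0.63 [378.8, 220.1, 413.8, 262.0] [
[... 784 characters left out ...]
559.  411.  121.6]
 [577.2 462.5 189.3]]
culture top [([253.7, 169.3], 0.95)]
   seg 0.92 [132.3, 219.4, 186.5, 268.3] [[487.  378.6  18.8]
 [519.6 408.9 173.7]
 [572.5 464.  193.4]]
culture wrist []
   seg 0.63 [496.3, 340.0, 593.4, 480.0] [[494.5 384.1   9. ]
 [547.8 393.8 108.9]
 [569.3 407.7 135.1]]
--
jug scene [([244.2, 139.8], 0.75), ([272.5, 501.4], 0.64)]
   seg 0.88 [109.1, 200.2, 162.2, 256.6] [[ 453.2 -465.8    4.2]
 [ 522.  -419.6   72.2]
 [ 568.2 -380.6  109.7]]
jug top [([260.7, 497.0], 0.79)]
   seg 0.67 [477.6, 223.5, 529.1, 279.3] [[ 449.9 -468.2   -0.2]
 [ 499.9 -437.5   47.4]
 [ 560.7 -381.6  112.8]]
jug wrist []
   tri top scene [ 495.8 -430.    -2.4] 0.04597487251302131
```

View pics/w7.png

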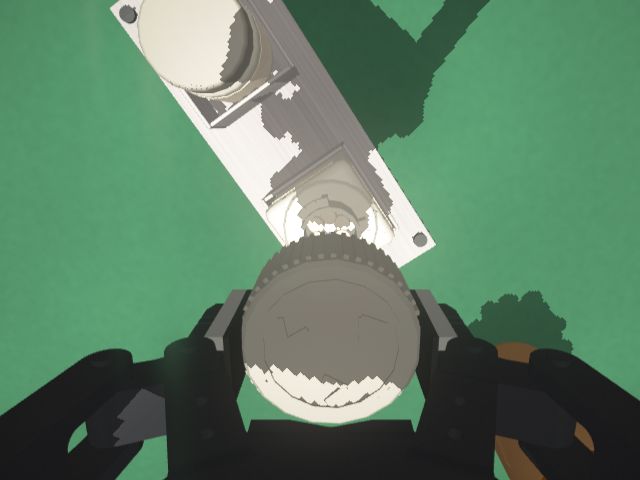

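View pics/s.png

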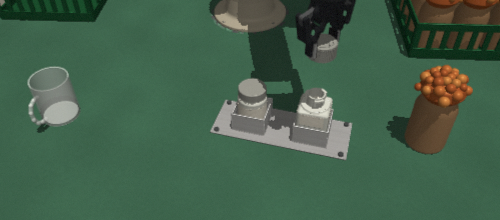

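The cap is level in the jaws with its rim about 101 mm above the neck. The open tub is still seated and the bystanders haven't moved, so I hand in.

```bash
python3 -c "
from rig import ctrl;print(ctrl.finish_job())"
```

```text
the job is handed in; nothing more can be done
None
```

I opened the tub and handed the job in after about 12 s of the 35 s allowed. The gripper still holds the cap above the open neck. The hand-in reports no verdict, so what follows is from my own last checks.

- **Press and twist:** I gripped the cap at 70–80 N and pressed it down about 5.7 mm, where the spring read about 12 N. I then turned it 62° anticlockwise while it was down. The marks on the cap turned with the jaws, so it did not slip.
- **Cap at the end:** It is level, with its rim about 101 mm above the neck and within about 1 mm of the tub's axis. The jaw opening is steady at about 54 mm.
- **Tub:** It is still seated. The measured centre moved less than 1 mm and the yaw is unchanged.
- **Bystanders:** The jar, culture bottle and jug are where they were, within a few mm of measuring noise.

**Disagreements:** The depth camera read the cap top about 1.4 mm higher than the text's sizes give, which is within the calibration error. The networks' cap and tub points scattered, with some low-confidence strays, so I used the depth outlines instead.

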